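Seat the loose crank on the glue press and wind it shut

ROBOT

A 6-joint arm with a two-finger parallel gripper is mounted at the origin on the work surface. World frame = base frame: x ahead of the robot, y to its left, z up, the work surface at z = 0. Lengths are in mm, angles in rad, forces in N, time in s.
With the tool pointing down it reaches from about 225 to 875 mm from the base axis. Payload 3.4 kg.
Tool frame: the origin (TCP) lies midway between the tips of the shut fingers; the grasp point (between the pads) lies 19 mm behind it; z points along the fingers, y is the direction in which the jaws open and shut (so a half turn about z gives the same grasp; the last joint's range is limited). The gripper opens to 85 mm and grips with 20 to 120 N. Pads are 22 mm wide; open, the fingers measure 114 mm over their backs; the gripper's body (76 mm by 85 mm) begins 54 mm behind the grasp point. The pads swing forward as they close: fully open they stand 13 mm farther back than shut.
Start: joints at [1.173, 0.276, 1.505, -0, 1.361, -0.121], TCP at [157.151, 553.142, 231.328] pointing down, gripper open.
Joint ranges: [-2.89, 2.89], [-0.75, 2.08], [0.22, 2.7], [-1.18, 4.32], [0.11, 2.71], [-2.7, 2.7]. Speed limits (rad/s): [2.57, 2.57, 3.14, 3.14, 3.14, 3.14].

INTERFACE

Orientations are given as a rotation vector (axis times angle).
In Python, from workcell import r, optics, workorder gives the robot as it stands.
- The arm moves only by the shell command python3 -m jog 'ROWS' [OPENING] [FORCE]. ROWS is JSON, a list of rows, each an object with "delta_pos": the shift along the world's x, y, z in m, a list of three; "delta_rot": the turn, a rotation vector about the world's x, y, z in degrees, a list of three. In form: [{"delta_pos": [tx, ty, tz], "delta_rot": [wx, wy, wz]}, ...]. A call has 1 to 12 rows; each row is the pose to reach, as a shift and turn from the pose commanded when the call began; what a row does not reach only later rows make up. A row lasts 1/10 s, in which the tool goes at most 50 mm and 8.59 degrees, less where a joint would pass 70% of its speed; a pose out of reach is approached as far as the arm can. A call with a gripper value outside its range is refused whole. OPENING is the opening, from 0 (shut) to 1 (fully open), set as the call begins (- or left out, the last holds). The fingers move at their own pace and stop on an object; FORCE is the grip in N (left out, the last holds). Time passes only in rows, so rows that repeat a pose let the fingers close. It gives the time, the measured TCP pose, the force and the opening at its end, in the units of the state.
- r.read_state(): the state, without advancing time (a new reading comes with each control period).
- optics.snapshot(name): name is "scene" or "top" or "wrist"; returns the picture (480x640x3 uint8, red, green, blue); there is no depth.
- optics.camera_model(name): a dict with "fx", "fy", "cx", "cy" (pixels), "k1" (the pictures are not rectified: a ray, as slopes to the right and down, at radius r is drawn at 1 + k1 r^2 times it, then the intrinsics apply), "R" (3x3) and "t" (3): a world point X has camera coordinates R X + t. Camera axes: x right, y down, z forward; pixel columns grow to the right and rows downward; lengths in mm; the calibration is good to about 2 mm. A picture is of the moment at which its call begins: read the wrist's pose just before it. camera_model takes no time and is no camera call; for the wrist camera it gives the pose at the moment of the call.
- workorder.sign_off(): hands the job in, once; it reports no verdict.
The state is a dict: "t": time; "joint_pos": joint angles; "qd": joint speeds; "tau": joint torques, N m; "position": TCP position; "tool_rot": TCP orientation; "wrist_force": force on the tool from outside, world axes, zero at the start; "ft_torque": the same for the moment, N m; "gripper_width": finger opening in mm.
Only numpy, scipy, OpenCV 4.12 (cv2) and the standard library are available. Lean on these libraries where they do the work, as an engineer would, in place of code of your own. Each camera call takes 0.05 s, during which the arm holds its last target. There are 200 camera calls.

TASK

Put the loose crank onto the hidden hex down in the collar on top of the glue press, feel for the fit until it drops fully home, and let go of it. Then take it again and wind it clockwise until the press plate sits snug on the stack of boards, and leave the crank seated on the press with the other things on the bench where they were.

Things in the scene. Friction and masses are not known exactly. Their poses are not given: they have to be found in the camera images.
- crank_hub (a point): Centre of the square steel boss (24 x 24 mm, 35 mm tall, sides along the crank's x and y) on top of the loose crank's hub, the place to hold it for seating. Crank axes: z up along the hub axis, x along the arm from hub to handle. Directly under the boss lies the arm (18 mm wide, 10 mm thick), and under that a round barrel 37 mm in diameter, 50 mm long, open below.
- crank_handle (a point): Middle of the crank's upright wooden handle, a sleeve 22 mm in diameter that spins freely on its pin; it stands 75 mm along the crank's x from the hub axis and runs from 31 mm below to 29 mm above this point (arm top is 33 mm below this point).
- crank: The whole loose crank, about 0.43 kg; origin at the centre of the barrel's open lower end, 77.5 mm below crank_hub. In the end is a hexagonal socket 26 mm across flats, 28 mm deep, two flats facing +x and -x. A round counterweight (28 mm) 40 mm out on the -x side puts the mass centre on the hub axis. At the start it stands upright, barrel on the table, arm lying over the rest block.
- rest: Fixed dark hardwood block 30 x 90 mm, 50 mm tall, origin under its centre; at the start the crank's arm lies across it along the block's x, with the hub axis 43 mm from the block's centre on its -x side.
- press: Fixed grey bench glue press, origin under the centre of its bed, z up: bed 140 x 180 mm (x, y), two columns 76 mm out along its y, a bridge 58 x 180 mm whose top is 140 mm above the table, a round steel collar on the bridge, and under the bridge the plate and the stack of boards on the bed.
- press_well (a point): Centre of the open rim of the press's round steel collar, on the upright screw axis, 175 mm above the table; axes as press. Collar: 35 mm deep, inside diameter 43 mm, flaring to 50 mm at the rim. The screw's hex stands down inside it, its tip 10 mm below the rim; all greased. With the crank fully home, crank_hub is 42.5 mm above this point and the barrel's end is on the collar's floor.
- hex_foot (a point): Centre of the collar's floor, 35 mm below the rim, where the hex stands: 24 mm across flats, 19 mm tall, then a round cone 24 to 12 mm in diameter, 6 mm tall. Axes as press; the hex's own turning angle is not given and differs at every start. The socket drops on only within about 10 degrees of a match (one every 60 degrees); unmatched, the barrel's end stays 19 mm above this point.
- plate_face (a point): Centre of the underside of the steel press plate (115 x 125 mm, 14 mm thick). Turning the screw clockwise seen from above lowers it 10 mm per turn; it starts 10 to 17 mm above the stack (1 to 1.7 turns). The screw is stiff: 0.25 N m, some 3 to 4 N at the handle, and does not turn by itself.
- stack_top (a point): Centre of the top of the fixed stack of pressing boards on the press bed, 62 mm above the table. The plate is snug when plate_face is level with it; the stack gives 0.3 mm more and then the screw stops hard.
- wax: Bystander: block of wax 45 x 30 mm, 22 mm high, origin under its centre.
- dye_jar: Bystander: amber jar, 48 mm diameter, 45 mm high, origin under its centre.
- ruler: Bystander: flat steel ruler 220 mm along its y, 30 mm wide, 4 mm thick, origin under its centre.
- glue: Bystander: white glue bottle, 52 mm diameter, 140 mm high, origin under its centre.
- mallet: Bystander: hammer about 240 mm long lying along its x.
- tin: Bystander: bare metal tin, 70 mm diameter, 70 mm high, origin under its centre.
- awl: Bystander: awl-like hand tool with a handle, about 160 mm long, lying along its x.
There are look-alikes about, which are no part of the job. What is shaped like the crank but purple or red is not meant.

How it is judged:
By the outcome, as a careful person would: the job done as asked, in the order asked, and still so for the second after the job is handed in, with the robot touching nothing.
It also fails if it takes over 72 s, if anything falls off the work surface, if the arm or the gripper's body presses on something with over 40 N, if the wrist force passes 120 N, or if a joint passes its speed limit or range.

## Working session

There is one attempt and no reset: what is moved stays moved. The work goes in short steps, Python scripts to look and compute and a shell command to move; the robot and the scene stay as the last step left them, time stands still between calls to the robot, and variables do not carry over. Pictures are saved under pics/ and viewed, about 8 in all and at most 12, crops included, and the job is handed in when it is done.

```bash
mkdir -p pics; ls; python3 - <<'E'
from workcell import r, optics
import cv2,numpy as np
s=r.read_state();print(s)
for n in("scene","top"):
    im=optics.snapshot(n);cv2.imwrite(f"pics/{n}0.png",im[:,:,::-1]);m=optics.camera_model(n);print(n,{k:np.round(v,3).tolist() for k,v in m.items()})
E
```

```text
pics
{'t': 0.0, 'joint_pos': array([ 1.17299133e+00,  2.76579389e-01,  1.50616864e+00, -1.61389913e-06,
        1.36070669e+00, -1.21024528e-01]), 'qd': array([-0.00013805,  0.00070188,  0.00054741, -0.00113264, -0.00104907,
       -0.00032414]), 'tau': array([ 7.07000381e-04, -4.16780698e+01, -2.45806664e+01,  9.76128763e-05,
        1.09480342e-02,  3.58901116e-05]), 'position': array([156.92893845, 552.59867938, 230.43447375]), 'tool_rot': array([-4.33312932e-01, -3.11108421e+00,  2.82727147e-03]), 'wrist_force': array([ 0.36252447, -0.61590498,  0.14203577]), 'ft_torque': array([-0.06868419, -0.01958961, -0.03392704]), 'gripper_width': 85.29526185479945}
scene {'fx': 437.425, 'fy': 437.425, 'cx': 313.507, 'cy': 237.627, 'k1': 0.028, 'R': [[-0.772, 0.636, 0.019], [0.432, 0.546, -0.718], [-0.467, -0.546, -0.696]], 't': [361.443, -132.683, 1493.157]}
top {'fx': 499.443, 'fy': 499.443, 'cx': 321.326, 'cy': 234.731, 'k1': 0.045, 'R': [[0.103, -0.995, 0.002], [-0.974, -0.101, -0.203], [0.202, 0.019, -0.979]], 't': [-23.806, 494.07, 1413.421]}
```

View pics/scene0.png

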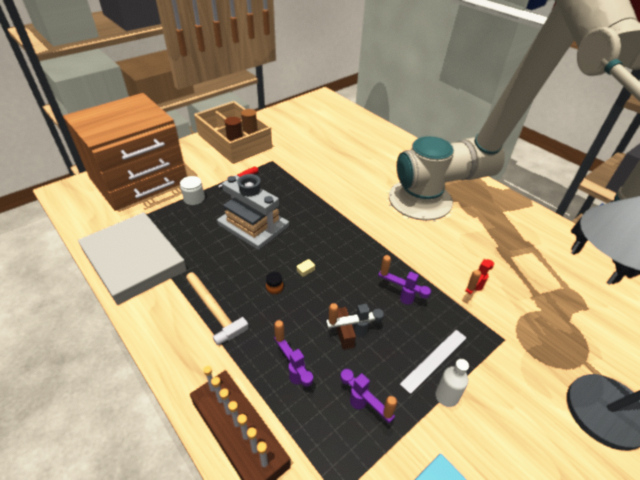

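View pics/top0.png

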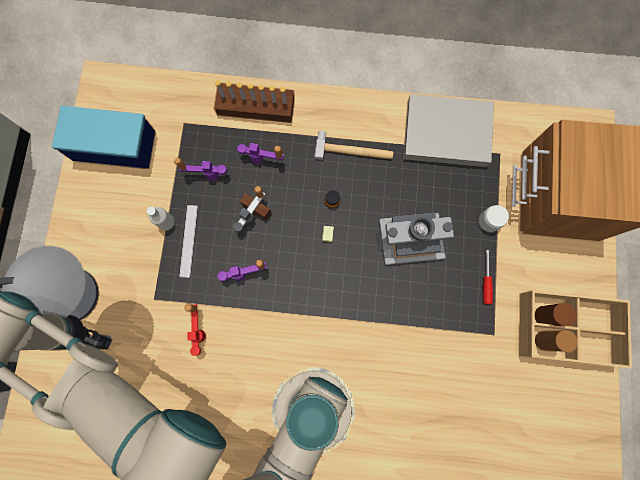

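The scene view shows the pale crank at about (350,317) lying over the dark rest, and the press collar at (249,185). In the top view the crank's boss is at about (248,210), its handle at (258,190) and the collar at (422,228). Purple and red cranks are decoys.

```bash
cat > h.py <<'E'
from workcell import r, optics
import cv2,numpy as np
from scipy.spatial.transform import Rotation as Ro
def ray(m,u,v):
    K=np.array([[m["fx"],0,m["cx"]],[0,m["fy"],m["cy"]],[0,0,1.]])
    d=np.array([(u-m["cx"])/m["fx"],(v-m["cy"])/m["fy"]]);x=d.copy()
    for _ in range(20): x=d/(1+m["k1"]*(x@x))
    R=np.array(m["R"]);t=np.array(m["t"]);w=R.T@np.array([x[0],x[1],1]);return -R.T@t,w
def onz(m,u,v,z):
    c,w=ray(m,u,v);return c+w*(z-c[2])/w[2]
def proj(m,X):
    p=np.array(m["R"])@np.array(X,float)+np.array(m["t"]);x=p[:2]/p[2];x=x*(1+m["k1"]*(x@x))
    return np.array([m["fx"]*x[0]+m["cx"],m["fy"]*x[1]+m["cy"]])
def tri(m1,p1,m2,p2):
    A=[];b=[]
    for m,p in((m1,p1),(m2,p2)):
        c,w=ray(m,*p);w/=np.linalg.norm(w);P=np.eye(3)-np.outer(w,w);A.append(P);b.append(P@c)
    return np.linalg.lstsq(np.vstack(A),np.hstack(b),rcond=None)[0]
E
python3 - <<'E'
from h import *
mt=optics.camera_model("top");ms=optics.camera_model("scene")
print("hub",onz(mt,249,209,95),"handle top",onz(mt,258,190,122), "rim",onz(mt,422,228,175),tri(mt,(422,228),ms,(249,184)))
t=cv2.imread("pics/top0.png");s=cv2.imread("pics/scene0.png")
def c(i,x,y,w=100,h=75,f=4): return cv2.resize(i[y:y+h,x:x+w],None,fx=f,fy=f,interpolation=cv2.INTER_CUBIC)
cv2.imwrite("pics/crop.png",np.vstack([np.hstack([c(t,205,170),c(t,370,195)]),np.hstack([c(s,310,280),c(s,205,165)])]))
E
```

```text
hub [538.21334542 240.53590975  95.        ] handle top [589.36898405 217.83009878 122.        ] rim [ 514.52383195 -241.57115669  175.        ] [ 517.02847421 -243.28728079  159.38365626]
```

View pics/crop.png

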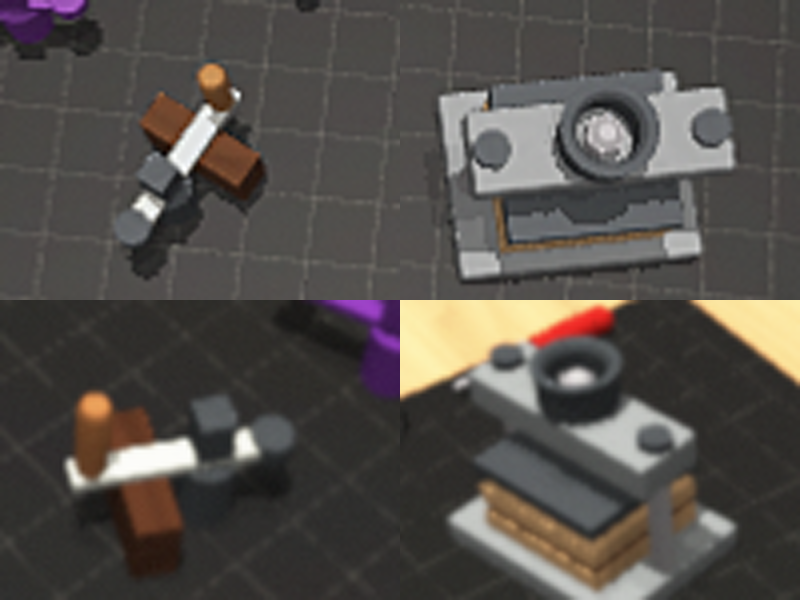

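The crops show the boss top at top (245,213) and scene (363,308), and the handle top at top (258,189) and scene (334,305). The rim centre is at top (422,228) and scene (249.5,183).

```bash
python3 - <<'E'
from h import *
mt=optics.camera_model("top");ms=optics.camera_model("scene")
for n,a,b,z in(("boss",(245,213),(363,306),95),("handle",(258.2,188.7),(333.7,303.5),122),("rim",(422,228),(249.5,182.5),175)):
    print(n,tri(mt,a,ms,b).round(1),onz(mt,*a,z).round(1),onz(ms,*b,z).round(1))
s=r.read_state();R=Ro.from_rotvec(s["tool_rot"]).as_matrix();print(R.round(3))
m=optics.camera_model("wrist");print(m)
E
```

```text
boss [525.  250.9  94.6] [525.3 250.3  95. ] [524.8 251.6  95. ]
handle [591.7 218.  125.2] [593.2 217.8 122. ] [589.3 217.  122. ]
rim [ 515.6 -242.2  164.8] [ 514.5 -241.6  175. ] [ 521.5 -228.6  175. ]
[[-0.962  0.273 -0.001]
 [ 0.273  0.962 -0.001]
 [ 0.    -0.002 -1.   ]]
{'fx': 334.26755934712463, 'fy': 334.26755934712463, 'cx': 322.257765643845, 'cy': 239.04925815284486, 'k1': 0.001242568361461005, 'R': array([[ 0.27310112,  0.96198372, -0.00175949],
       [ 0.91981528, -0.26059329,  0.2933104 ],
       [ 0.28170132, -0.0817218 , -0.95601564]]), 't': array([-572.98180631,  -39.33005866,  378.85421388])}
```

```bash
python3 -m jog '[{"delta_pos":[0.03,-0.024,0],"delta_rot":[0,0,-1]},{"delta_pos":[0.065,-0.053,0],"delta_rot":[0,0,-2]},{"delta_pos":[0.1,-0.082,0],"delta_rot":[0,0,-3]},{"delta_pos":[0.135,-0.111,0],"delta_rot":[0,0,-4]},{"delta_pos":[0.17,-0.14,-0.01],"delta_rot":[0,0,-5]},{"delta_pos":[0.205,-0.168,-0.01],"delta_rot":[0,0,-6]},{"delta_pos":[0.24,-0.197,-0.02],"delta_rot":[0,0,-7]},{"delta_pos":[0.275,-0.226,-0.02],"delta_rot":[0,0,-8]},{"delta_pos":[0.31,-0.255,-0.03],"delta_rot":[0,0,-9]},{"delta_pos":[0.34,-0.28,-0.03],"delta_rot":[0,0,-10]},{"delta_pos":[0.368,-0.302,-0.03],"delta_rot":[0,0,-11]},{"delta_pos":[0.368,-0.302,-0.03],"delta_rot":[0,0,-11]}]' 1 60
python3 -m jog '[{"delta_pos":[0,0,0],"delta_rot":[0,0,0]},{"delta_pos":[0,0,0],"delta_rot":[0,0,0]}]'
python3 - <<'E'
from h import *
s=r.read_state();print(s["t"],s["position"],Ro.from_rotvec(s["tool_rot"]).as_matrix().round(3)[:,1],s["joint_pos"])
m=optics.camera_model("wrist");im=optics.snapshot("wrist")[:,:,::-1].copy()
x=np.array([.892,-.452,0]);H=np.array([525,251,0])
for P in(H+[0,0,95],H+75*x+[0,0,122],H-40*x+[0,0,60]):
    p=proj(m,P);print(p);cv2.drawMarker(im,tuple(int(i) for i in p),(0,255,0),0,12)
cv2.imwrite("pics/w1.png",im)
E
```

```text
t: 1.3
position: [528.7, 248.1, 200.5]
tool_rot: [0.736, 3.052, -0.002]
wrist_force: [-0.2, 0.7, -1.4]
gripper_width: 85.4
t: 1.5
position: [524.0, 251.6, 201.0]
tool_rot: [-0.728, -3.054, 0.0]
wrist_force: [-1.0, -0.1, 0.4]
gripper_width: 85.5
1.5 [524.03982318 251.61666557 200.98135196] [ 0.451  0.892 -0.   ] [ 3.27511670e-01  3.04161863e-01  1.54069835e+00  7.54533775e-04
  1.29810784e+00 -7.75277495e-01]
[323.30464927 237.19472724]
[323.20678381 341.43933978]
[323.28861666 179.65743383]
```

View pics/w1.png

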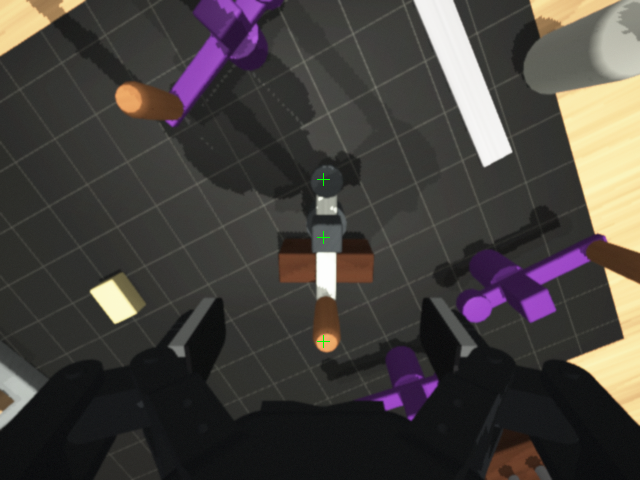

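The wrist view shows the boss top at (327,239) and the handle top at (326,342), within 3 px of the prediction, so I'm descending to grip.

```bash
python3 -m jog '[{"delta_pos":[0.001,0.001,-0.03],"delta_rot":[0,0,0]},{"delta_pos":[0.001,0.001,-0.06],"delta_rot":[0,0,0]},{"delta_pos":[0.001,0.001,-0.09],"delta_rot":[0,0,0]},{"delta_pos":[0.001,0.001,-0.115],"delta_rot":[0,0,0]},{"delta_pos":[0.001,0.001,-0.13],"delta_rot":[0,0,0]},{"delta_pos":[0.001,0.001,-0.138],"delta_rot":[0,0,0]},{"delta_pos":[0.001,0.001,-0.138],"delta_rot":[0,0,0]},{"delta_pos":[0.001,0.001,-0.138],"delta_rot":[0,0,0]}]' 1 60
python3 -m jog '[{"delta_pos":[0,0,0],"delta_rot":[0,0,0]},{"delta_pos":[0,0,0],"delta_rot":[0,0,0]},{"delta_pos":[0,0,0],"delta_rot":[0,0,0]},{"delta_pos":[0,0,0],"delta_rot":[0,0,0]},{"delta_pos":[0,0,0],"delta_rot":[0,0,0]},{"delta_pos":[0,0,0],"delta_rot":[0,0,0]},{"delta_pos":[0,0,0],"delta_rot":[0,0,0]},{"delta_pos":[0,0,0],"delta_rot":[0,0,0]}]' 0 60
```

```text
t: 2.35
position: [526.4, 252.8, 64.2]
tool_rot: [0.728, 3.055, 0.001]
wrist_force: [-0.2, 0.8, -0.4]
gripper_width: 85.1
t: 3.15
position: [526.4, 252.2, 63.7]
tool_rot: [0.73, 3.055, 0.001]
wrist_force: [0.3, 0.0, 4.5]
gripper_width: 23.1
```

```bash
python3 -m jog '[{"delta_pos":[0,0,0.02],"delta_rot":[0,0,0]},{"delta_pos":[0,0,0.05],"delta_rot":[0,0,0]},{"delta_pos":[0,0,0.09],"delta_rot":[0,0,0]},{"delta_pos":[0,0,0.13],"delta_rot":[0,0,0]},{"delta_pos":[0,0,0.17],"delta_rot":[0,0,0]},{"delta_pos":[0,0,0.2],"delta_rot":[0,0,0]},{"delta_pos":[0,0,0.21],"delta_rot":[0,0,0]},{"delta_pos":[0,0,0.21],"delta_rot":[0,0,0]}]' 0 80
python3 -m jog '[{"delta_pos":[0,-0.02,0],"delta_rot":[0,0,0]},{"delta_pos":[0,-0.05,0],"delta_rot":[0,0,0]},{"delta_pos":[0,-0.09,0],"delta_rot":[0,0,0]},{"delta_pos":[0,-0.13,0],"delta_rot":[0,0,0]},{"delta_pos":[0,-0.17,0],"delta_rot":[0,0,0]},{"delta_pos":[0,-0.21,0],"delta_rot":[0,0,0]},{"delta_pos":[0,-0.25,0],"delta_rot":[0,0,0]},{"delta_pos":[0,-0.29,0],"delta_rot":[0,0,0]},{"delta_pos":[0,-0.32,0],"delta_rot":[0,0,0]},{"delta_pos":[0,-0.34,0],"delta_rot":[0,0,0]},{"delta_pos":[0,-0.345,0],"delta_rot":[0,0,0]},{"delta_pos":[0,-0.345,0],"delta_rot":[0,0,0]}]'
python3 -m jog '[{"delta_pos":[0,0,0],"delta_rot":[0,0,0]},{"delta_pos":[0,0,0],"delta_rot":[0,0,0]}]'
python3 - <<'E'
from h import *
s=r.read_state();print(s["t"],s["position"],s["joint_pos"])
m=optics.camera_model("wrist");im=optics.snapshot("wrist")[:,:,::-1].copy()
C=np.array([514.5,-241.6,175])
print(proj(m,C))
for k in np.arange(0,6.3,.3):
    p=proj(m,C+25*np.array([np.cos(k),np.sin(k),0]));cv2.circle(im,tuple(int(i) for i in p),1,(0,255,0),-1)
cv2.imwrite("pics/w2.png",im)
E
```

```text
t: 3.95
position: [526.3, 252.1, 273.2]
tool_rot: [0.73, 3.055, 0.001]
wrist_force: [0.1, -0.3, -5.6]
gripper_width: 23.0
t: 5.15
position: [525.1, -92.9, 270.8]
tool_rot: [-0.731, -3.05, -0.002]
wrist_force: [-0.2, 0.7, -3.7]
gripper_width: 23.0
t: 5.35
position: [525.9, -91.5, 272.7]
tool_rot: [-0.727, -3.055, -0.001]
wrist_force: [-0.3, -0.1, -4.5]
gripper_width: 22.8
5.35 [525.87860498 -91.50433157 272.7356916 ] [-3.03161031e-01  1.93125892e-01  1.51519276e+00  7.29767189e-04
  1.43460753e+00 -1.40675199e+00]
[149.47470036 307.54701107]
```

View pics/w2.png

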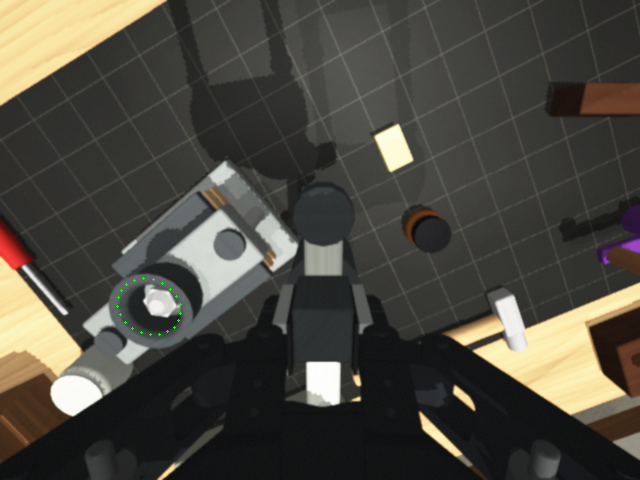

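The rim is at about (150,309), near the predicted (149,307), and the hex is visible inside it. I'm zooming in to refine the centre and read the hex angle.

```bash
python3 - <<'E'
from h import *
im=optics.snapshot("wrist")[:,:,::-1].copy();cv2.imwrite("pics/w2raw.png",im)
c=cv2.resize(im[260:360,95:215],None,fx=6,fy=6,interpolation=cv2.INTER_CUBIC)
c=np.clip(c.astype(float)*1.6,0,255).astype(np.uint8)
cv2.imwrite("pics/w2c.png",c)
E
```

```text
(no output)
```

View pics/w2c.png

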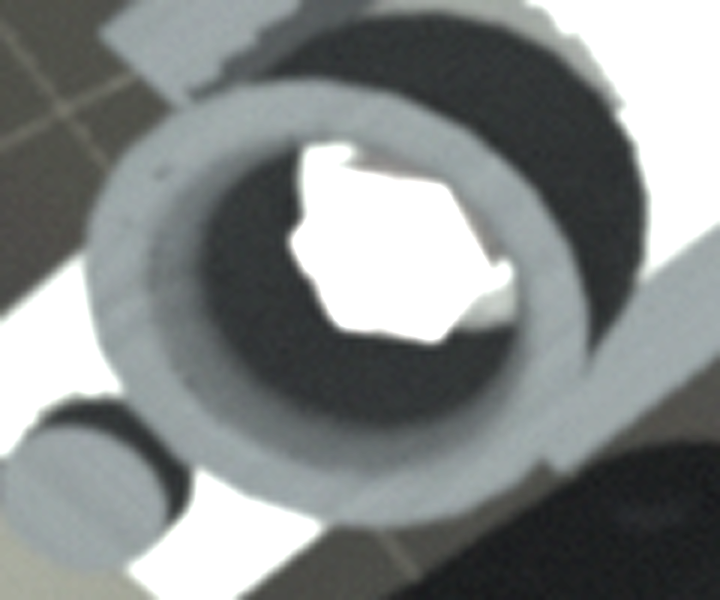

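The rim's outer ellipse is centred at crop (339,301). The hex corners are at about (343,165), (447,185), (490,262), (436,342), (338,328) and (290,242).

```bash
python3 - <<'E'
from h import *
m=optics.camera_model("wrist");f=lambda p:(p[0]/6+95,p[1]/6+260)
print("rim",onz(m,*f((339,301)),175))
P=np.array([onz(m,*f(p),159)[:2] for p in [(343,165),(447,185),(490,262),(436,342),(338,328),(290,242)]])
c=P.mean(0);d=P-c;a=np.degrees(np.arctan2(d[:,1],d[:,0]));print("hex c",c,np.hypot(*d.T),a,a%60)
g=np.exp(6j*np.radians(a)).mean();print("corner angle mod60",np.degrees(np.angle(g))/6%60)
E
```

```text
rim [ 517.61142066 -242.24614465  175.        ]
hex c [ 518.6726419  -243.56423249] [14.70486204 14.3815177  13.97684153 14.67318899 14.88747471 14.11217943] [ 171.85312097  112.26412122   58.48788168   -8.78038766  -65.0562144
 -124.92771877] [51.85312097 52.26412122 58.48788168 51.21961234 54.9437856  55.07228123]
corner angle mod60 53.95520310312462
```

```bash
python3 -m jog '[{"delta_pos":[-0.001,-0.02,0],"delta_rot":[0,0,-1]},{"delta_pos":[-0.003,-0.05,0],"delta_rot":[0,0,-3]},{"delta_pos":[-0.005,-0.09,0],"delta_rot":[0,0,-5]},{"delta_pos":[-0.007,-0.125,0],"delta_rot":[0,0,-7]},{"delta_pos":[-0.0085,-0.145,0],"delta_rot":[0,0,-9]},{"delta_pos":[-0.0085,-0.151,0],"delta_rot":[0,0,-9]},{"delta_pos":[-0.0085,-0.151,-0.01],"delta_rot":[0,0,-9]},{"delta_pos":[-0.0085,-0.151,-0.02],"delta_rot":[0,0,-9]},{"delta_pos":[-0.0085,-0.151,-0.03],"delta_rot":[0,0,-9]},{"delta_pos":[-0.0085,-0.151,-0.03],"delta_rot":[0,0,-9]},{"delta_pos":[-0.0085,-0.151,-0.03],"delta_rot":[0,0,-9]}]'
python3 - <<'E'
from h import *
s=r.read_state();print(s["t"],s["position"],s["joint_pos"],s["wrist_force"],s["ft_torque"])
a=optics.snapshot("wrist")[200:480,150:470,::-1];b=optics.snapshot("scene")[130:240,180:310,::-1]
cv2.imwrite("pics/a3.png",np.hstack([cv2.resize(a,(400,350)),cv2.resize(b,(400,350),interpolation=cv2.INTER_CUBIC)]))
E
```

```text
t: 6.55
position: [517.6, -242.9, 242.8]
tool_rot: [-0.965, -2.989, -0.001]
wrist_force: [0.4, -0.8, -4.9]
gripper_width: 22.9
6.55 [ 517.58022999 -242.91149792  242.84049116] [-5.60656013e-01  2.65437144e-01  1.49104717e+00  2.67297554e-04
  1.38618243e+00 -1.50684665e+00] [ 0.37720961 -0.79805743 -4.86414524] [-0.04875364 -0.03077365 -0.00759924]
```

View pics/a3.png

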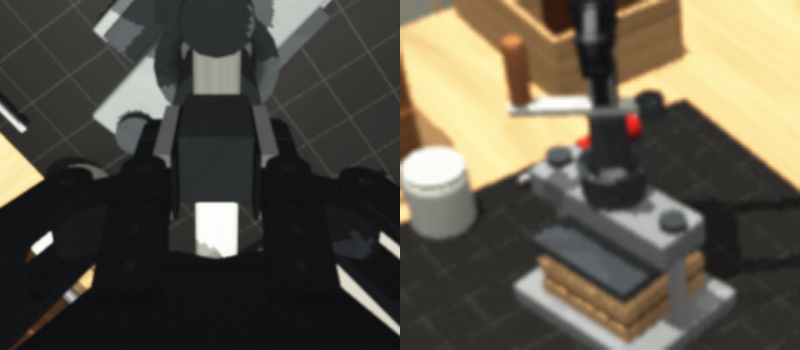

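The barrel is centred above the collar. I'm going in, watching the forces.

```bash
python3 -m jog '[{"delta_pos":[0,0,-0.004],"delta_rot":[0,0,0]},{"delta_pos":[0,0,-0.008],"delta_rot":[0,0,0]},{"delta_pos":[0,0,-0.011],"delta_rot":[0,0,0]},{"delta_pos":[0,0,-0.014],"delta_rot":[0,0,0]},{"delta_pos":[0,0,-0.014],"delta_rot":[0,0,0]}]'
python3 -m jog '[{"delta_pos":[0,0,-0.002],"delta_rot":[0,0,0]},{"delta_pos":[0,0,-0.004],"delta_rot":[0,0,0]},{"delta_pos":[0,0,-0.006],"delta_rot":[0,0,0]},{"delta_pos":[0,0,-0.006],"delta_rot":[0,0,0]}]'
```

```text
t: 7.15
position: [517.3, -243.7, 228.6]
tool_rot: [-0.967, -2.988, -0.001]
wrist_force: [-0.1, 0.5, -4.5]
gripper_width: 22.7
t: 7.55
position: [517.4, -243.7, 223.0]
tool_rot: [-0.967, -2.988, -0.0]
wrist_force: [0.1, -0.7, -4.2]
gripper_width: 23.1
```

```bash
python3 -m jog '[{"delta_pos":[0,0,-0.0015],"delta_rot":[0,0,0]},{"delta_pos":[0,0,-0.003],"delta_rot":[0,0,0]},{"delta_pos":[0,0,-0.003],"delta_rot":[0,0,0]}]'
```

```text
t: 7.85
position: [517.5, -243.8, 220.1]
tool_rot: [-0.967, -2.989, -0.0]
wrist_force: [0.2, -0.1, -4.7]
gripper_width: 22.8
```

```bash
python3 -m jog '[{"delta_pos":[0,0,-0.002],"delta_rot":[0,0,0]},{"delta_pos":[0,0,-0.004],"delta_rot":[0,0,0]},{"delta_pos":[0,0,-0.004],"delta_rot":[0,0,0]}]'
python3 -m jog '[{"delta_pos":[0,0,-0.002],"delta_rot":[0,0,0]},{"delta_pos":[0,0,-0.004],"delta_rot":[0,0,0]},{"delta_pos":[0,0,-0.004],"delta_rot":[0,0,0]}]'
```

```text
t: 8.15
position: [517.4, -243.7, 215.9]
tool_rot: [-0.967, -2.988, -0.001]
wrist_force: [-1.0, 0.2, -3.8]
gripper_width: 22.8
t: 8.45
position: [517.4, -243.7, 211.9]
tool_rot: [-0.967, -2.988, -0.0]
wrist_force: [-0.3, 0.6, -4.0]
gripper_width: 23.3
```

It's sliding over the hex without contact. Now on to the floor.

```bash
python3 -m jog '[{"delta_pos":[0,0,-0.002],"delta_rot":[0,0,0]},{"delta_pos":[0,0,-0.004],"delta_rot":[0,0,0]},{"delta_pos":[0,0,-0.006],"delta_rot":[0,0,0]},{"delta_pos":[0,0,-0.006],"delta_rot":[0,0,0]}]'
python3 -m jog '[{"delta_pos":[0,0,-0.001],"delta_rot":[0,0,0]},{"delta_pos":[0,0,-0.002],"delta_rot":[0,0,0]},{"delta_pos":[0,0,-0.002],"delta_rot":[0,0,0]}]'
```

```text
t: 8.85
position: [517.4, -243.7, 205.9]
tool_rot: [-0.967, -2.988, -0.0]
wrist_force: [0.2, -0.0, -5.3]
gripper_width: 23.3
t: 9.15
position: [517.6, -243.8, 204.2]
tool_rot: [-0.967, -2.989, -0.0]
wrist_force: [-0.8, -0.3, -4.5]
gripper_width: 22.9
```

```bash
python3 -m jog '[{"delta_pos":[0,0,-0.001],"delta_rot":[0,0,0]},{"delta_pos":[0,0,-0.001],"delta_rot":[0,0,0]}]'
python3 -m jog '[{"delta_pos":[0,0,-0.001],"delta_rot":[0,0,0]},{"delta_pos":[0,0,-0.001],"delta_rot":[0,0,0]}]'
```

```text
t: 9.35
position: [517.8, -243.9, 203.9]
tool_rot: [0.967, 2.988, -0.0]
wrist_force: [-1.6, 1.1, -1.4]
gripper_width: 23.0
t: 9.55
position: [517.9, -243.9, 203.8]
tool_rot: [0.967, 2.988, -0.0]
wrist_force: [-2.4, 1.8, 5.9]
gripper_width: 22.5
```

Contact at TCP z 203.8, where I expected the floor, so the crank is home. I'm letting go and rising clear.

```bash
python3 -m jog '[{"delta_pos":[0,0,0.001],"delta_rot":[0,0,0]},{"delta_pos":[0,0,0.001],"delta_rot":[0,0,0]},{"delta_pos":[0,0,0.001],"delta_rot":[0,0,0]},{"delta_pos":[0,0,0.001],"delta_rot":[0,0,0]},{"delta_pos":[0,0,0.001],"delta_rot":[0,0,0]},{"delta_pos":[0,0,0.001],"delta_rot":[0,0,0]},{"delta_pos":[0,0,0.001],"delta_rot":[0,0,0]},{"delta_pos":[0,0,0.01],"delta_rot":[0,0,0]},{"delta_pos":[0,0,0.03],"delta_rot":[0,0,0]},{"delta_pos":[0,0,0.06],"delta_rot":[0,0,0]},{"delta_pos":[0,0,0.09],"delta_rot":[0,0,0]},{"delta_pos":[0,0,0.09],"delta_rot":[0,0,0]}]' 1
python3 -m jog '[{"delta_pos":[0,0,0],"delta_rot":[0,0,0]},{"delta_pos":[0,0,0],"delta_rot":[0,0,0]}]'
python3 - <<'E'
from h import *
s=r.read_state();print(s["t"],s["position"],s["wrist_force"])
m=optics.camera_model("wrist");im=optics.snapshot("wrist")[:,:,::-1].copy()
x=np.array([.81,-.586,0]);H=np.array([517.9,-243.9,0])
for P in(H+[0,0,235],H+75*x+[0,0,262],H-40*x+[0,0,200]):
    p=proj(m,P);print(p);cv2.drawMarker(im,tuple(int(i) for i in p),(0,255,0),0,12)
b=optics.snapshot("scene")[130:250,180:310,::-1]
cv2.imwrite("pics/w4.png",np.hstack([cv2.resize(im,(440,330)),cv2.resize(b,(358,330),interpolation=cv2.INTER_CUBIC)]))
E
```

```text
t: 10.75
position: [519.8, -245.2, 297.8]
tool_rot: [0.964, 2.98, -0.004]
wrist_force: [0.4, -0.4, -0.6]
gripper_width: 85.4
t: 10.95
position: [517.1, -243.5, 291.5]
tool_rot: [-0.967, -2.987, -0.001]
wrist_force: [0.2, 0.1, -1.3]
gripper_width: 85.2
10.95 [ 517.10479555 -243.50504204  291.53703708] [ 0.17197505  0.09638375 -1.28689041]
[323.54671532 259.00152371]
[323.50536269 387.45817931]
[323.45243307 187.77173689]
```

View pics/w4.png

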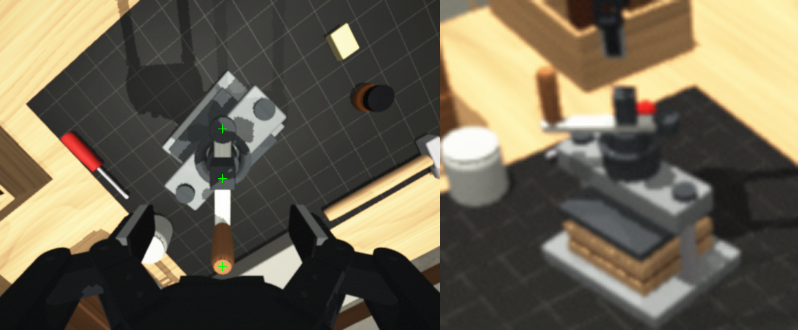

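The crank sits upright in the collar with the gripper clear. The handle top is where predicted, about (323,387) in full-frame pixels. Next I'm taking the handle.

```bash
python3 -m jog '[{"delta_pos":[0.02,-0.015,0],"delta_rot":[0,0,0]},{"delta_pos":[0.045,-0.033,0],"delta_rot":[0,0,0]},{"delta_pos":[0.061,-0.044,0],"delta_rot":[0,0,0]},{"delta_pos":[0.061,-0.044,0],"delta_rot":[0,0,0]},{"delta_pos":[0.061,-0.044,-0.02],"delta_rot":[0,0,0]},{"delta_pos":[0.061,-0.044,-0.04],"delta_rot":[0,0,0]},{"delta_pos":[0.061,-0.044,-0.06],"delta_rot":[0,0,0]},{"delta_pos":[0.061,-0.044,-0.07],"delta_rot":[0,0,0]},{"delta_pos":[0.061,-0.044,-0.07],"delta_rot":[0,0,0]},{"delta_pos":[0.061,-0.044,-0.07],"delta_rot":[0,0,0]}]' 1 60
python3 -m jog '[{"delta_pos":[0,0,0],"delta_rot":[0,0,0]},{"delta_pos":[0,0,0],"delta_rot":[0,0,0]},{"delta_pos":[0,0,0],"delta_rot":[0,0,0]},{"delta_pos":[0,0,0],"delta_rot":[0,0,0]},{"delta_pos":[0,0,0],"delta_rot":[0,0,0]},{"delta_pos":[0,0,0],"delta_rot":[0,0,0]},{"delta_pos":[0,0,0],"delta_rot":[0,0,0]},{"delta_pos":[0,0,0],"delta_rot":[0,0,0]}]' 0 60
```

```text
t: 12.05
position: [578.6, -287.8, 222.8]
tool_rot: [0.967, 2.989, 0.0]
wrist_force: [-0.6, 0.3, 0.4]
gripper_width: 85.4
t: 12.85
position: [578.9, -288.0, 222.7]
tool_rot: [0.967, 2.988, -0.0]
wrist_force: [1.5, 0.3, 3.0]
gripper_width: 20.5
```

```bash
python3 - <<'E'
import numpy as np
for t0 in(-36,-156,-276):
    for k in range(1,13):
        a=np.radians(t0-10*k);b=np.radians(t0)
        print([round(.075*(np.cos(a)-np.cos(b)),3),round(.075*(np.sin(a)-np.sin(b)),3)],end=" ")
    print()
E
```

```text
[np.float64(-0.009), np.float64(-0.01)] [np.float64(-0.019), np.float64(-0.018)] [np.float64(-0.03), np.float64(-0.024)] [np.float64(-0.043), np.float64(-0.029)] [np.float64(-0.055), np.float64(-0.031)] [np.float64(-0.069), np.float64(-0.031)] [np.float64(-0.081), np.float64(-0.028)] [np.float64(-0.094), np.float64(-0.023)] [np.float64(-0.105), np.float64(-0.017)] [np.float64(-0.115), np.float64(-0.008)] [np.float64(-0.123), np.float64(0.002)] [np.float64(-0.129), np.float64(0.014)] 
[np.float64(-0.004), np.float64(0.012)] [np.float64(-0.006), np.float64(0.025)] [np.float64(-0.006), np.float64(0.038)] [np.float64(-0.004), np.float64(0.051)] [np.float64(0.001), np.float64(0.063)] [np.float64(0.008), np.float64(0.075)] [np.float64(0.016), np.float64(0.084)] [np.float64(0.027), np.float64(0.093)] [np.float64(0.038), np.float64(0.099)] [np.float64(0.05), np.float64(0.103)] [np.float64(0.063), np.float64(0.105)] [np.float64(0.076), np.float64(0.105)] 
[np.float64(0.013), np.float64(-0.002)] [np.float64(0.025), np.float64(-0.007)] [np.float64(0.036), np.float64(-0.014)] [np.float64(0.046), np.float64(-0.022)] [np.float64(0.054), np.float64(-0.033)] [np.float64(0.061), np.float64(-0.044)] [np.float64(0.065), np.float64(-0.056)] [np.float64(0.067), np.float64(-0.069)] [np.float64(0.067), np.float64(-0.082)] [np.float64(0.064), np.float64(-0.095)] [np.float64(0.06), np.float64(-0.107)] [np.float64(0.053), np.float64(-0.119)]
```

```bash
python3 -m jog '[{"delta_pos":[-0.009,-0.010,0],"delta_rot":[0,0,0]},{"delta_pos":[-0.019,-0.018,0],"delta_rot":[0,0,0]},{"delta_pos":[-0.030,-0.024,0],"delta_rot":[0,0,0]},{"delta_pos":[-0.043,-0.029,0],"delta_rot":[0,0,0]}]'
python3 -m jog '[{"delta_pos":[-0.012,-0.002,0],"delta_rot":[0,0,0]},{"delta_pos":[-0.026,-0.002,0],"delta_rot":[0,0,0]},{"delta_pos":[-0.038,0.001,0],"delta_rot":[0,0,0]},{"delta_pos":[-0.051,0.006,0],"delta_rot":[0,0,0]}]'
```

```text
t: 13.25
position: [535.2, -316.6, 222.3]
tool_rot: [0.968, 2.988, 0.004]
wrist_force: [3.0, 5.1, 1.5]
gripper_width: 20.2
t: 13.65
position: [484.8, -310.9, 222.3]
tool_rot: [0.968, 2.985, 0.002]
wrist_force: [6.4, 4.9, -1.2]
gripper_width: 20.5
```

Forces are small and the handle is on the circle. Continuing.

```bash
python3 -m jog '[{"delta_pos":[-0.011,0.006,0],"delta_rot":[0,0,0]},{"delta_pos":[-0.021,0.015,0],"delta_rot":[0,0,0]},{"delta_pos":[-0.029,0.025,0],"delta_rot":[0,0,0]},{"delta_pos":[-0.035,0.037,0],"delta_rot":[0,0,0]}]'
python3 -m jog '[{"delta_pos":[-0.004,0.012,0],"delta_rot":[0,0,0]},{"delta_pos":[-0.006,0.025,0],"delta_rot":[0,0,0]},{"delta_pos":[-0.006,0.038,0],"delta_rot":[0,0,0]},{"delta_pos":[-0.004,0.051,0],"delta_rot":[0,0,0]},{"delta_pos":[0.001,0.063,0],"delta_rot":[0,0,0]},{"delta_pos":[0.008,0.075,0],"delta_rot":[0,0,0]},{"delta_pos":[0.016,0.084,0],"delta_rot":[0,0,0]},{"delta_pos":[0.027,0.093,0],"delta_rot":[0,0,0]},{"delta_pos":[0.038,0.099,0],"delta_rot":[0,0,0]},{"delta_pos":[0.050,0.103,0],"delta_rot":[0,0,0]},{"delta_pos":[0.063,0.105,0],"delta_rot":[0,0,0]},{"delta_pos":[0.076,0.105,0],"delta_rot":[0,0,0]}]'
python3 -m jog '[{"delta_pos":[0.013,-0.002,0],"delta_rot":[0,0,0]},{"delta_pos":[0.025,-0.007,0],"delta_rot":[0,0,0]},{"delta_pos":[0.036,-0.014,0],"delta_rot":[0,0,0]},{"delta_pos":[0.046,-0.022,0],"delta_rot":[0,0,0]},{"delta_pos":[0.054,-0.033,0],"delta_rot":[0,0,0]},{"delta_pos":[0.061,-0.044,0],"delta_rot":[0,0,0]},{"delta_pos":[0.065,-0.056,0],"delta_rot":[0,0,0]},{"delta_pos":[0.067,-0.069,0],"delta_rot":[0,0,0]},{"delta_pos":[0.067,-0.069,0],"delta_rot":[0,0,0]}]'
python3 - <<'E'
from h import *
s=r.read_state();print(s["position"],s["wrist_force"],s["joint_pos"])
a=optics.snapshot("scene")[165:255,205:305,::-1];b=cv2.imread("pics/scene0.png")[165:255,205:305]
cv2.imwrite("pics/s5.png",np.hstack([cv2.resize(i,(400,360),interpolation=cv2.INTER_CUBIC) for i in(b,a)]))
E
```

```text
t: 14.05
position: [449.9, -275.8, 222.5]
tool_rot: [0.967, 2.984, -0.005]
wrist_force: [6.4, -1.7, -1.5]
gripper_width: 20.5
t: 15.25
position: [525.5, -167.5, 222.3]
tool_rot: [-0.965, -2.986, -0.001]
wrist_force: [-4.6, -1.9, 6.0]
gripper_width: 20.5
t: 16.15
position: [593.8, -236.2, 222.0]
tool_rot: [-0.968, -2.987, -0.008]
wrist_force: [-1.4, 1.2, 6.2]
gripper_width: 20.5
[ 593.75366501 -236.1942309   222.02320069] [-1.35866955  1.19932196  6.2068138 ] [-0.49002134  0.3785714   1.37366652  0.00459301  1.39203266 -1.43505063]
```

View pics/s5.png

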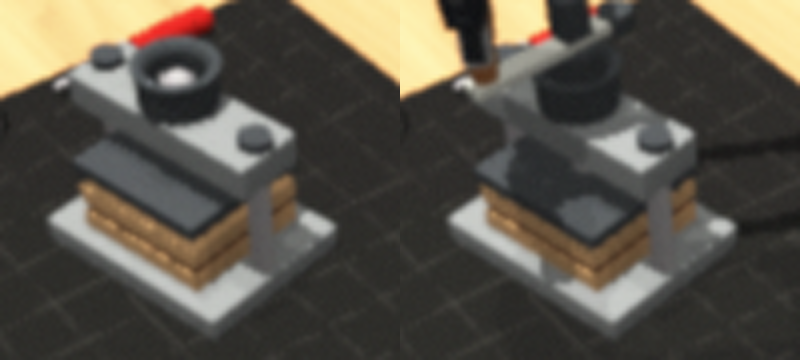

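The plate has come down (left image before, right image now) and the handle is on the circle. Next I'll take small steps, with a force check between them.

```bash
cat > chk.py <<'E'
from h import *
import sys
s=r.read_state();d=s["position"][:2]-[517.9,-243.9];R=np.hypot(*d);th=np.degrees(np.arctan2(d[1],d[0]))
t=np.array([d[1],-d[0]])/R;f=s["wrist_force"];F=-f[:2]@t
print("t %.2f th %.1f R %.1f drag %.1f radial %.1f fz %.1f"%(s["t"],th,R,F,f[:2]@d/R,f[2]))
sys.exit(F>9)
E
python3 - <<'E'
import numpy as np
for i in range(22):
    b=np.radians(4-12*i);o=[]
    for k in(6,12):
        a=b-np.radians(k);o+=[f"{.075*(np.cos(a)-np.cos(b)):.4f},{.075*(np.sin(a)-np.sin(b)):.4f}"]
    print(4-12*i,o)
E
python3 chk.py
```

```text
4 ['0.0001,-0.0078', '-0.0005,-0.0157']
-8 ['-0.0015,-0.0077', '-0.0038,-0.0152']
-20 ['-0.0031,-0.0072', '-0.0069,-0.0141']
-32 ['-0.0045,-0.0064', '-0.0097,-0.0124']
-44 ['-0.0057,-0.0054', '-0.0120,-0.0101']
-56 ['-0.0067,-0.0040', '-0.0138,-0.0074']
-68 ['-0.0074,-0.0026', '-0.0151,-0.0043']
-80 ['-0.0078,-0.0010', '-0.0156,-0.0011']
-92 ['-0.0078,0.0007', '-0.0155,0.0022']
-104 ['-0.0075,0.0023', '-0.0147,0.0054']
-116 ['-0.0069,0.0038', '-0.0133,0.0083']
-128 ['-0.0059,0.0052', '-0.0113,0.0109']
-140 ['-0.0047,0.0063', '-0.0088,0.0130']
-152 ['-0.0033,0.0071', '-0.0059,0.0145']
-164 ['-0.0018,0.0076', '-0.0027,0.0154']
-176 ['-0.0001,0.0078', '0.0005,0.0157']
-188 ['0.0015,0.0077', '0.0038,0.0152']
-200 ['0.0031,0.0072', '0.0069,0.0141']
-212 ['0.0045,0.0064', '0.0097,0.0124']
-224 ['0.0057,0.0054', '0.0120,0.0101']
-236 ['0.0067,0.0040', '0.0138,0.0074']
-248 ['0.0074,0.0026', '0.0151,0.0043']
t 16.20 th 5.9 R 76.2 drag 0.5 radial -1.5 fz 5.1False
```

```bash
sed -i 's/sys.exit(F>9)/sys.exit(int(F>9))/' chk.py
j(){ :; }
python3 -m jog '[{"delta_pos":[0.0001,-0.0078,0],"delta_rot":[0,0,0]},{"delta_pos":[-0.0005,-0.0157,0],"delta_rot":[0,0,0]},{"delta_pos":[-0.0005,-0.0157,0],"delta_rot":[0,0,0]}]' >/dev/null && python3 chk.py &&
python3 -m jog '[{"delta_pos":[-0.0015,-0.0077,0],"delta_rot":[0,0,0]},{"delta_pos":[-0.0038,-0.0152,0],"delta_rot":[0,0,0]},{"delta_pos":[-0.0038,-0.0152,0],"delta_rot":[0,0,0]}]' >/dev/null && python3 chk.py &&
python3 -m jog '[{"delta_pos":[-0.0031,-0.0072,0],"delta_rot":[0,0,0]},{"delta_pos":[-0.0069,-0.0141,0],"delta_rot":[0,0,0]},{"delta_pos":[-0.0069,-0.0141,0],"delta_rot":[0,0,0]}]' >/dev/null && python3 chk.py &&
python3 -m jog '[{"delta_pos":[-0.0045,-0.0064,0],"delta_rot":[0,0,0]},{"delta_pos":[-0.0097,-0.0124,0],"delta_rot":[0,0,0]},{"delta_pos":[-0.0097,-0.0124,0],"delta_rot":[0,0,0]}]' >/dev/null && python3 chk.py &&
python3 -m jog '[{"delta_pos":[-0.0057,-0.0054,0],"delta_rot":[0,0,0]},{"delta_pos":[-0.0120,-0.0101,0],"delta_rot":[0,0,0]},{"delta_pos":[-0.0120,-0.0101,0],"delta_rot":[0,0,0]}]' >/dev/null && python3 chk.py &&
python3 -m jog '[{"delta_pos":[-0.0067,-0.0040,0],"delta_rot":[0,0,0]},{"delta_pos":[-0.0138,-0.0074,0],"delta_rot":[0,0,0]},{"delta_pos":[-0.0138,-0.0074,0],"delta_rot":[0,0,0]}]' >/dev/null && python3 chk.py
```

```text
t 16.50 th -5.2 R 76.0 drag 2.0 radial -0.6 fz 6.3
t 16.80 th -17.0 R 75.7 drag 1.4 radial -1.4 fz 4.9
t 17.10 th -29.6 R 75.3 drag 3.5 radial 0.8 fz 4.7
t 17.40 th -43.6 R 74.9 drag 2.6 radial 1.2 fz 3.9
t 17.70 th -56.7 R 74.7 drag 1.9 radial 1.3 fz 4.3
t 18.00 th -69.0 R 74.5 drag 2.4 radial 0.5 fz 3.4
```

```bash

python3 -m jog '[{"delta_pos":[-0.0074,-0.0026,0],"delta_rot":[0,0,0]},{"delta_pos":[-0.0151,-0.0043,0],"delta_rot":[0,0,0]},{"delta_pos":[-0.0151,-0.0043,0],"delta_rot":[0,0,0]}]' >/dev/null && python3 chk.py &&
python3 -m jog '[{"delta_pos":[-0.0078,-0.0010,0],"delta_rot":[0,0,0]},{"delta_pos":[-0.0156,-0.0011,0],"delta_rot":[0,0,0]},{"delta_pos":[-0.0156,-0.0011,0],"delta_rot":[0,0,0]}]' >/dev/null && python3 chk.py &&
python3 -m jog '[{"delta_pos":[-0.0078,0.0007,0],"delta_rot":[0,0,0]},{"delta_pos":[-0.0155,0.0022,0],"delta_rot":[0,0,0]},{"delta_pos":[-0.0155,0.0022,0],"delta_rot":[0,0,0]}]' >/dev/null && python3 chk.py &&
python3 -m jog '[{"delta_pos":[-0.0075,0.0023,0],"delta_rot":[0,0,0]},{"delta_pos":[-0.0147,0.0054,0],"delta_rot":[0,0,0]},{"delta_pos":[-0.0147,0.0054,0],"delta_rot":[0,0,0]}]' >/dev/null && python3 chk.py &&
python3 -m jog '[{"delta_pos":[-0.0069,0.0038,0],"delta_rot":[0,0,0]},{"delta_pos":[-0.0133,0.0083,0],"delta_rot":[0,0,0]},{"delta_pos":[-0.0133,0.0083,0],"delta_rot":[0,0,0]}]' >/dev/null && python3 chk.py &&
python3 -m jog '[{"delta_pos":[-0.0059,0.0052,0],"delta_rot":[0,0,0]},{"delta_pos":[-0.0113,0.0109,0],"delta_rot":[0,0,0]},{"delta_pos":[-0.0113,0.0109,0],"delta_rot":[0,0,0]}]' >/dev/null && python3 chk.py &&
python3 -m jog '[{"delta_pos":[-0.0047,0.0063,0],"delta_rot":[0,0,0]},{"delta_pos":[-0.0088,0.0130,0],"delta_rot":[0,0,0]},{"delta_pos":[-0.0088,0.0130,0],"delta_rot":[0,0,0]}]' >/dev/null && python3 chk.py &&
python3 -m jog '[{"delta_pos":[-0.0033,0.0071,0],"delta_rot":[0,0,0]},{"delta_pos":[-0.0059,0.0145,0],"delta_rot":[0,0,0]},{"delta_pos":[-0.0059,0.0145,0],"delta_rot":[0,0,0]}]' >/dev/null && python3 chk.py
```

```text
t 18.30 th -81.1 R 74.4 drag 2.3 radial 0.1 fz 4.9
t 18.60 th -93.2 R 74.4 drag 1.7 radial 0.1 fz 3.3
t 18.90 th -105.3 R 74.4 drag 2.3 radial 0.4 fz 3.8
t 19.20 th -117.3 R 74.5 drag 1.1 radial -0.6 fz 3.3
t 19.50 th -129.5 R 74.6 drag 1.7 radial -1.2 fz 3.0
t 19.80 th -141.6 R 74.8 drag 2.2 radial -1.0 fz 3.5
t 20.10 th -150.9 R 74.8 drag 8.0 radial -1.6 fz 1.9
t 20.40 th -160.9 R 75.5 drag 11.6 radial -0.3 fz 1.8
```

```bash
python3 -m jog '[{"delta_pos":[0,0,0],"delta_rot":[0,0,0]},{"delta_pos":[0,0,0],"delta_rot":[0,0,0]}]'; python3 chk.py
python3 -m jog '[{"delta_pos":[-0.0006,0.0025,0],"delta_rot":[0,0,0]},{"delta_pos":[-0.0006,0.0025,0],"delta_rot":[0,0,0]},{"delta_pos":[-0.0006,0.0025,0],"delta_rot":[0,0,0]}]'; python3 chk.py
```

```text
t: 20.6
position: [446.4, -268.4, 223.1]
tool_rot: [0.965, 2.985, -0.014]
wrist_force: [4.3, -10.3, 1.0]
gripper_width: 20.2
t 20.60 th -161.1 R 75.6 drag 11.1 radial -0.7 fz 1.0
t: 20.9
position: [446.2, -267.5, 223.3]
tool_rot: [0.964, 2.983, -0.019]
wrist_force: [4.5, -13.9, 0.2]
gripper_width: 19.9
t 20.90 th -161.8 R 75.5 drag 14.6 radial 0.1 fz 0.2
```

Drag jumped from about 2 to 14.6 N with almost no further motion, so the plate is snug against the stack. I'm unloading slightly, releasing and rising.

```bash
python3 -m jog '[{"delta_pos":[0.0005,-0.003,0],"delta_rot":[0,0,0]},{"delta_pos":[0.0005,-0.003,0],"delta_rot":[0,0,0]},{"delta_pos":[0.0005,-0.003,0],"delta_rot":[0,0,0]}]'; python3 chk.py
python3 -m jog '[{"delta_pos":[0.0005,-0.003,0],"delta_rot":[0,0,0]},{"delta_pos":[0,-0.003,0],"delta_rot":[0,0,0]},{"delta_pos":[0,-0.003,0],"delta_rot":[0,0,0]},{"delta_pos":[0,-0.003,0],"delta_rot":[0,0,0]},{"delta_pos":[0,-0.003,0],"delta_rot":[0,0,0]},{"delta_pos":[0,-0.003,0.01],"delta_rot":[0,0,0]},{"delta_pos":[0,-0.003,0.03],"delta_rot":[0,0,0]},{"delta_pos":[0,-0.003,0.06],"delta_rot":[0,0,0]},{"delta_pos":[0,-0.003,0.09],"delta_rot":[0,0,0]},{"delta_pos":[0,-0.003,0.12],"delta_rot":[0,0,0]},{"delta_pos":[-0.04,0.0,0.14],"delta_rot":[0,0,0]},{"delta_pos":[-0.08,0.0,0.15],"delta_rot":[0,0,0]}]' 0.6
python3 -m jog '[{"delta_pos":[-0.03,0.04,0],"delta_rot":[0,0,0]},{"delta_pos":[-0.06,0.08,0],"delta_rot":[0,0,0]},{"delta_pos":[-0.09,0.12,0],"delta_rot":[0,0,0]},{"delta_pos":[-0.09,0.12,0],"delta_rot":[0,0,0]},{"delta_pos":[-0.09,0.12,0],"delta_rot":[0,0,0]}]'
python3 - <<'E'
from h import *
a=optics.snapshot("scene")[:,:,::-1];t=optics.snapshot("top")[:,:,::-1]
up=lambda i,w,h:cv2.resize(i,(w,h),interpolation=cv2.INTER_CUBIC)
cv2.imwrite("pics/f.png",np.vstack([np.hstack([up(a[160:260,200:310],400,364),up(t[190:280,365:465],400,364)]),np.hstack([up(a[100:460,150:510],230,230),up(t[90:350,140:520],570,230)[:, :400+170]])]))
# wrist points in press frame for check
E
```

```text
t: 21.2
position: [446.3, -268.4, 223.0]
tool_rot: [0.965, 2.985, -0.013]
wrist_force: [3.5, -9.7, 2.2]
gripper_width: 20.2
t 21.20 th -161.1 R 75.7 drag 10.3 radial -0.1 fz 2.2
t: 22.4
position: [365.7, -264.6, 374.9]
tool_rot: [0.963, 2.987, -0.003]
wrist_force: [-0.6, -1.1, -0.4]
gripper_width: 51.3
t: 22.9
position: [275.3, -143.8, 373.6]
tool_rot: [0.965, 2.986, -0.002]
wrist_force: [0.3, -0.6, -0.5]
gripper_width: 51.4
```

View pics/f.png

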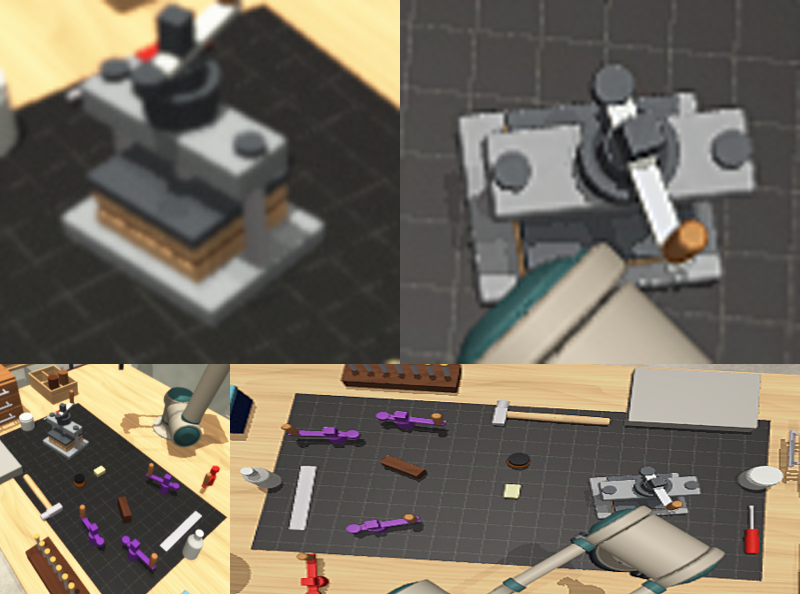

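```bash
python3 - <<'E'
from h import *
mt=optics.camera_model("top");ms=optics.camera_model("scene")
B=((426.3,220.9),(200+175/400*110,160+17/3.64))
print("boss top",tri(mt,B[0],ms,B[1]),onz(mt,*B[0],235)); print("handle",onz(mt,437,248.1,262))
print("plate corner scene px", 200+190/400*110,160+228/3.64)
from workcell import workorder
s=r.read_state();print(s["t"],s["wrist_force"]);print(workorder.sign_off())
E
```

```text
boss top [ 518.14217698 -238.60654619  230.49142211] [ 519.80968262 -240.29656312  235.        ]
handle [ 446.37056332 -265.63795339  262.        ]
plate corner scene px 252.25 222.63736263736263
23.0 [-0.28954464  0.39611618 -0.12623864]
the job is handed in; nothing more can be done
None
```

I seated the crank on the hex, let go of it, then took it by the handle and wound it clockwise to a stop. I handed the job in at 23.0 s with the robot clear of everything.

- **Seating:** I read the hex angle from the wrist camera and turned the crank 9° to match, so no search turning was needed. It met the floor at tool height 203.8 mm, against 203.7 mm expected.
- **Winding:** I wound about 485°, roughly 1.35 turns or 13.5 mm of plate travel. Drag at the handle stayed around 2 N. It began to climb about 13° before the end, and reached 14.6 N with almost no further motion, which I took as snug.
- **Last checks:** The final pictures show the plate on the boards, the crank upright in the collar and the other things apparently where they were. The top of the boss triangulated to 230 mm, against 235 mm if fully home. That gap is within the error I saw on the collar rim, and a crank that had lifted would read higher.
- **Not checked directly:** I did not measure the plate-to-stack gap in the images. Snug rests on the force reading, and the plate may be pressed up to about 0.3 mm into the stack's give.

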